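Unhasp and open the tool-holder chest

ROBOT

A 6-joint arm with a two-finger parallel gripper is mounted at the origin on the work surface. World frame = base frame: x ahead of the robot, y to its left, z up, the work surface at z = 0. Lengths are in mm, angles in rad, forces in N, time in s.
With the tool pointing down it reaches from about 275 to 750 mm from the base axis. Payload 10.2 kg.
Tool frame: the origin (TCP) lies at the very end of the fingers, on their centre line; the grasp point (between the pads) lies 19 mm behind it (ctrl.grip_depth is the distance from the TCP to the grasp point, in mm); z points along the fingers, x is the direction in which the jaws open and shut, and the axes are right-handed (so a half turn about z gives the same grasp; the last joint's range is limited). The gripper opens to 85 mm and grips with 20 to 120 N. Pads are 22 mm wide; open, the fingers measure 114 mm over their backs; the gripper's body (76 mm by 85 mm) begins 54 mm behind the grasp point. The pads swing forward as they close: fully open they stand 13 mm farther back than shut.
Start: joints at [1.002, 0.313, 1.498, -0, 1.331, -0.223], TCP at [177.961, 493.924, 231.294] pointing down, gripper open.
Joint ranges: [-2.94, 2.94], [-0.97, 2.17], [0.19, 2.56], [-1.23, 4.37], [0.02, 3.11], [-2.88, 2.88]. Speed limits (rad/s): [2.39, 2.39, 3.01, 3.14, 3.14, 3.14].

INTERFACE

Orientations are given as a unit quaternion [w, x, y, z].
In Python, from rig import ctrl gives the robot as it stands.
- The arm moves only by the tool play_rows, never from a script. Its argument "motion" is a list of rows, each a list of 2 entries, a list of its own where there are three numbers: the shift along the tool's x, y, z in mm, then the turn, a rotation vector about the tool's x, y, z in degrees. A call has 1 to 20 rows; each row shifts and turns the commanded pose from where the row before left it, along the tool's axes as they then stand; what a row does not reach is not made up. A row lasts 1/12 s, in which the tool goes at most 41.7 mm and 7.16 degrees, less where a joint would pass 70% of its speed; a pose out of reach is approached as far as the arm can. A call with a gripper value outside its range is refused whole. "fingers" is the finger opening in mm, from 0 to 85.4, set as the call begins (left out, the last holds). The fingers move at their own pace and stop on an object; "squeeze" is the grip in N (left out, the last holds). Time passes only in rows, so rows that do not move let the fingers close. It gives the time, the measured TCP pose, the force and the opening at its end, in the units of the state.
- ctrl.sense(): the state, without advancing time (a new reading comes with each control period).
- ctrl.capture(name): name is "side" or "top" or "wrist"; returns the picture (480x640x3 uint8, red, green, blue); there is no depth.
- ctrl.get_calibration(name): a dict with "K" (3x3 intrinsics, pixels), "R" (3x3) and "t" (3): a world point X has camera coordinates R X + t; the wrist camera has in their place "tool_from_camera" (4x4, takes a point from camera to tool coordinates, whose origin is the TCP and whose axes are the tool frame's). Camera axes: x right, y down, z forward; pixel columns grow to the right and rows downward; lengths in mm; the calibration is good to about 2 mm. A picture is of the moment at which its call begins: read the wrist's pose just before it. get_calibration takes no time and is no camera call.
- ctrl.finish_job(): hands the job in, once; it reports no verdict.
Trained networks look in the newest picture that a camera, given by its name, has taken for a name from the list of things; names that differ only in an ending like _2 or _b are one class to them, and where a whole thing is asked for, a point or a joint stands for the part that bears it (a point fixed in the world has none). Each returns a list of dicts, best first, with "p" (0 to 1); they miss things now and then, are a little off and sometimes report something else, mostly with a low value. They report only what shows in the picture. A call takes as long as a camera call.
- ctrl.spot_in(camera, name): "position" ([column, row] as shares, 0 to 1, of the picture: columns of its width, rows of its height, amid what is visible of it).
The state is a dict: "time_s": time; "joints": joint angles; "dq": joint speeds; "tau": joint torques, N m; "eef_pos": TCP position; "ee_rot": TCP orientation; "force": force on the tool from outside, world axes, zero at the start; "wrist_torque": the same for the moment, N m; "grip_width": opening from 0.0 (shut) to 1.0 (fully open).
Only numpy, scipy, OpenCV 4.12 (cv2) and the standard library are available. Lean on these libraries where they do the work, as an engineer would, in place of code of your own. Each camera call takes 0.05 s, during which the arm holds its last target. There are 200 camera calls.

TASK

On the workshop bench stand two green steel chests, a larger and a smaller one. On the larger chest, flip the hasp up off its staple and swing it right over until it lies back over the front ledge, and only then raise that chest's lid by at least 60 degrees so that it stays open by itself. Leave the smaller chest alone.

Things in the scene. Friction and masses are not known exactly. Their poses are not given: they have to be found in the camera images.
- chest: The larger chest, grey-green steel, fixed, 280 deep (x) x 260 wide (y) x 108 mm high. Origin: centre of its underside; x points from its front (the robot's side) to its back, y left, z up. On top a fixed front ledge covers x -140 to -50 mm, the lid x -50 to +140, both tops at z 108. Its hasp and lid grip positions below are in this frame, in mm.
- hasp (a joint): Larger chest's hasp, rad: 0 on the lid over its 15 mm staple; grows as it swings up and over to -x; stop 2.55, above the ledge. Pin along y at x -60, y -60, z 112; steel strap 30 wide, 4 thick, 74 long. Its round grip lies along y, 24 long, 22 diameter, on a stem, centre x 2, y -60, z 142 at 0. Pinched on its flat ends it pivots in the fingers. 100 g, free: past 1.5 it falls open, under 1 shut.
- lid (a joint): Larger chest's lid, rad: 0 shut, growing as its front edge rises; stop 1.7. Hinge along y at the back, x +140, z 101. Black round grip lying along y, 30 long, 26 diameter, on a 10 mm stem, centre x -24, y +70, z 139 when shut; pinched on its flat ends it pivots in the fingers. Lid 0.4 kg, stiff hinge (0.5 N m; about 6 N at the grip): it stays where it is left.
- small_chest: The smaller chest, same make with its own hasp and grips, 230 deep x 170 wide x 88 mm high (grips reach 133), fixed beside the larger one, on either side. Origin: centre of its underside, axes as for the larger. Not to be opened. Two loose steel tool holders (46 mm thick, 85 high) stand and a spanner lies on the bench nearer the robot.

How it is judged (in metres and radians):
On the way:
1. the hasp of the larger chest lies back over the front ledge while the lid is still down (value of joint hasp above 2.2 rad and value of joint lid below 0.15 rad), for 0.2 s.
At the end, for the whole second after the job is handed in: The larger chest's hasp lies back over the front ledge (hasp joint above 2.2 rad) and its lid stands open at rest by at least 60 degrees (lid joint above 1.04 rad) (value of joint hasp above 2.2 rad and value of joint lid above 1.04 rad and velocity of joint lid between -0.1 and 0.1 rad/s); the robot touches nothing.
It fails at once if the larger chest's lid is raised (above 0.2 rad) while its hasp is not swung over (below 1.4 rad) (value of joint lid above 0.2 rad and value of joint hasp below 1.4 rad).
It fails at once if the fingers press on the smaller chest or its fittings (above 6 N) (contact force between the fingers and small_chest above 6 N).
It also fails if it takes over 48 s, if anything falls off the work surface, if the arm or the gripper's body presses on something with over 40 N, if the wrist force passes 120 N, or if a joint passes its speed limit or range.

## Working session

There is one attempt and no reset: what is moved stays moved. The work goes in short steps, Python scripts to look and compute and a tool call to move; the robot and the scene stay as the last step left them, time stands still between calls to the robot, and variables do not carry over. Pictures are saved under pics/ and viewed, about 8 in all and at most 12, crops included, and the job is handed in when it is done.

Besides the shell and the picture viewer there is one more tool, called after "Emit:" as a command line: name --argument value ..., lists and objects as JSON in quotes. play_rows: Moves the arm, as the interface text tells. Its arguments: {"type":"object","properties":{"motion":{"type":"array"},"fingers":{"type":"number"},"squeeze":{"type":"number"}},"required":["motion"]}

```bash
ls; mkdir -p pics
python3 - <<'E'
from rig import ctrl
import cv2,json
s=ctrl.sense(); print({k:s[k] for k in('time_s','eef_pos','ee_rot','grip_width','force')})
for c in("top","side"):
    im=ctrl.capture(c); cv2.imwrite(f"pics/{c}0.png",im[:,:,::-1])
    for n in("chest","hasp","lid","small_chest"):
        print(c,n,[(round(d["p"],2),[round(float(d["position"][0])*640),round(float(d["position"][1])*480)]) for d in ctrl.spot_in(c,n)][:3])
    k=ctrl.get_calibration(c); print(k)
print(ctrl.get_calibration("wrist"))
E
```

```text
pics
{'time_s': 0.0, 'eef_pos': array([177.81988187, 493.69114813, 230.74279885]), 'ee_rot': array([ 2.53185769e-04,  8.18211499e-01,  5.74916964e-01, -6.03377491e-04]), 'grip_width': 0.9980626652177252, 'force': array([0.4031901 , 0.77735348, 0.08732906])}
top chest [(0.77, [186, 275])]
top hasp [(0.74, [218, 273])]
top lid [(0.97, [174, 239])]
top small_chest [(0.92, [396, 272])]
{'K': array([[554.80645587,   0.        , 317.95876255],
       [  0.        , 554.80645587, 237.89093208],
       [  0.        ,   0.        ,   1.        ]]), 'R': array([[ 0.0240901 , -0.99883822,  0.04173573],
       [-0.99625181, -0.02745519, -0.08202768],
       [ 0.08307824, -0.03960324, -0.99575579]]), 't': array([-73.21456336, 640.96858804, 947.88012833])}
side chest [(0.95, [337, 355])]
side hasp [(0.78, [342, 270])]
side lid [(0.77, [302, 329])]
side small_chest [(0.65, [356, 213])]
{'K': array([[489.96728034,   0.        , 317.59656092],
       [  0.        , 489.96728034, 237.97238069],
       [  0.        ,   0.        ,   1.        ]]), 'R': array([[-0.98898482, -0.14777851, -0.00839837],
       [-0.07301501,  0.53642407, -0.84078418],
       [ 0.12875492, -0.83090958, -0.54130531]]), 't': array([623.5502628 , 135.23479466, 760.75459796])}
{'K': array([[352.99802508,   0.        , 314.74127862],
       [  0.        , 352.99802508, 237.81152567],
       [  0.        ,   0.        ,   1.        ]]), 'tool_from_camera': array([[ 9.99999662e-01, -4.79996230e-04, -6.68157509e-04,
         1.19604415e+00],
       [ 6.40860451e-04,  9.63752416e-01,  2.66797433e-01,
        -6.75979722e+01],
       [ 5.15876651e-04, -2.66797771e-01,  9.63752397e-01,
        -1.42788271e+02],
       [ 0.00000000e+00,  0.00000000e+00,  0.00000000e+00,
         1.00000000e+00]])}
```

View pics/top0.png

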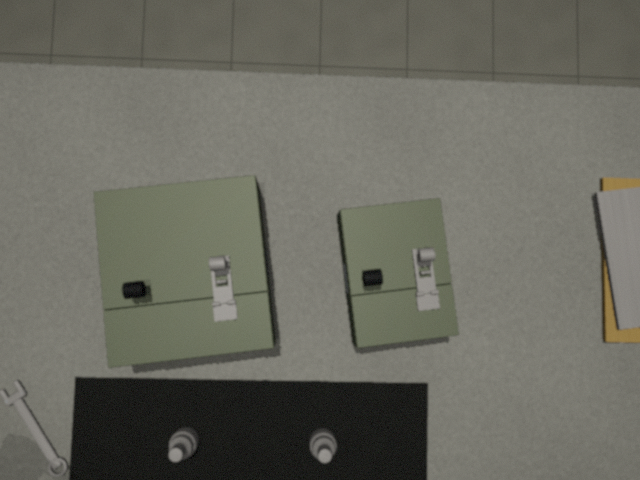

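View pics/side0.png

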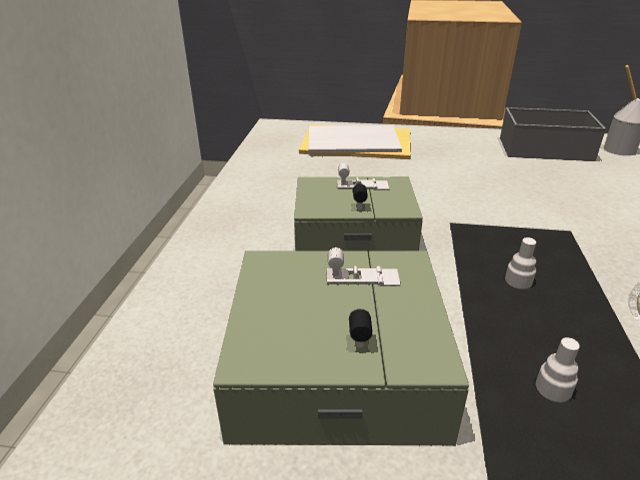

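Top view: larger chest top corners are about (95,191), (256,177), (273,348), (108,366), with the hasp grip at (218,263) and the lid grip at (134,290). In the side view those grips are at (336,258) and (361,325). I'll fit the pose from both cameras.

```bash
cat > h.py <<'E'
import numpy as np
from rig import ctrl
from scipy.spatial.transform import Rotation as Ro
from scipy.optimize import least_squares
def proj(c,X):
    k=ctrl.get_calibration(c); p=k["R"]@X+k["t"]; q=k["K"]@p; return q[:2]/q[2]
def T(p,X):
    a=p[2]; return np.array([p[0]+X[0]*np.cos(a)-X[1]*np.sin(a),p[1]+X[0]*np.sin(a)+X[1]*np.cos(a),X[2]])
def pose():
    s=ctrl.sense(); q=s["ee_rot"]; return s,Ro.from_quat([q[1],q[2],q[3],q[0]])
E
cat > fit.py <<'E'
from h import *
O=[("top",(95,191),(140,130,108)),("top",(256,177),(140,-130,108)),("top",(273,348),(-140,-130,108)),("top",(108,366),(-140,130,108)),
("top",(218,263),(2,-60,142)),("top",(134,290),(-24,70,139)),("side",(336,258),(2,-60,142)),("side",(361,325),(-24,70,139)),
("side",(245,252),(140,-130,108)),("side",(429,252),(-140,-130,108)),("side",(468,383),(-140,130,108)),("side",(220,383),(140,130,108))]
f=lambda p:np.concatenate([proj(c,T(p,X))-u for c,u,X in O])
r=least_squares(f,[500,200,0],x_scale=[100,100,.1],loss="soft_l1")
print(r.x,np.degrees(r.x[2])); print(f(r.x).reshape(-1,2).round(1).tolist())
for X in((2,-60,142),(-24,70,139),(-60,-60,112),(140,70,101)): print(X,T(r.x,X).round(1))
s,R=pose(); print(R.as_matrix().round(3))
E
python3 fit.py
```

```text
[5.78861260e+02 1.60024179e+02 1.32722175e-01] 7.604420480609053
[[-1.7, 0.5], [-0.1, -1.6], [0.5, 1.2], [-0.8, 2.4], [-0.3, 0.9], [0.1, 0.1], [-0.2, -0.5], [-1.0, -0.8], [0.3, -2.7], [-1.4, -2.4], [1.0, 1.0], [-7.8, -0.7]]
(2, -60, 142) [588.8 100.8 142. ]
(-24, 70, 139) [545.8 226.2 139. ]
(-60, -60, 112) [527.3  92.6 112. ]
(140, 70, 101) [708.4 247.9 101. ]
[[ 0.339  0.941 -0.   ]
 [ 0.941 -0.339 -0.   ]
 [-0.    -0.    -1.   ]]
```

Emit:
play_rows --motion '[[[-14.4, 32.5, 0], [0, 0, 0]], [[-14.4, 32.5, 0], [0, 0, 0]], [[-14.4, 32.5, 0], [0, 0, 0]], [[-14.4, 32.5, 0], [0, 0, 0]], [[-14.4, 32.5, 0], [0, 0, 0]], [[-14.4, 32.5, 0], [0, 0, 0]], [[-14.4, 32.5, 0], [0, 0, 0]], [[-14.4, 32.5, 0], [0, 0, 0]], [[-14.4, 32.5, 0], [0, 0, 0]], [[-14.4, 32.5, 0], [0, 0, 0]], [[-14.4, 32.5, 0], [0, 0, 0]], [[-14.4, 32.5, 0], [0, 0, 0]], [[-14.4, 32.5, 0], [0, 0, 0]], [[-14.4, 32.5, 0], [0, 0, 0]], [[-14.4, 32.5, 0], [0, 0, 0]], [[-14.4, 32.5, 0], [0, 0, 0]], [[0, 0, 0], [0, 0, -6.85]], [[0, 0, 0], [0, 0, -6.85]], [[0, 0, 0], [0, 0, -6.85]], [[0, 0, 0], [0, 0, -6.85]]]' --fingers 85 --squeeze 60

```text
time_s: 2.17
eef_pos: [589.2, 100.7, 231.1]
ee_rot: [-0.0, 0.657, 0.754, -0.0]
force: [-0.0, 0.2, -0.2]
grip_width: 0.994
```

```bash
cat > w.py <<'E'
import sys,cv2
from h import *
s,R=pose(); M=ctrl.get_calibration("wrist"); im=ctrl.capture("wrist")
print(s["time_s"],s["eef_pos"].round(1),s["joints"].round(3),s["grip_width"],s["force"].round(1)); print(R.as_matrix().round(3).tolist())
cv2.imwrite(f"pics/{sys.argv[1]}.png",im[:,:,::-1])
p=np.array([578.9,160.0,.1327])
C=np.linalg.inv(M["tool_from_camera"])
for X in((2,-60,142),(-24,70,139),(-60,-60,112),(-140,-130,108),(140,-130,108)):
    t=R.inv().apply(T(p,X)-s["eef_pos"]); c=(C@[*t,1])[:3]; q=M["K"]@c; print(X,"tool",t.round(1),"px",(q[:2]/q[2]).round(0))
E
python3 w.py w1
```

```text
2.1667 [589.2 100.7 231.1] [-0.027  0.476  1.263  0.     1.403 -1.735] 0.9944576259465595 [-0.   0.2 -0.2]
[[-0.138, 0.991, -0.0], [0.991, 0.138, 0.0], [0.0, -0.0, -1.0]]
(2, -60, 142) tool [ 0.2 -0.3 89.1] px [314. 241.]
(-24, 70, 139) tool [130.3 -25.6  92.1] px [507. 204.]
(-60, -60, 112) tool [  0.5 -62.3 119.1] px [314. 147.]
(-140, -130, 108) tool [ -69.1 -142.7  123.1] px [210.  23.]
(140, -130, 108) tool [-70.6 137.3 123. ] px [234. 381.]
```

View pics/w1.png

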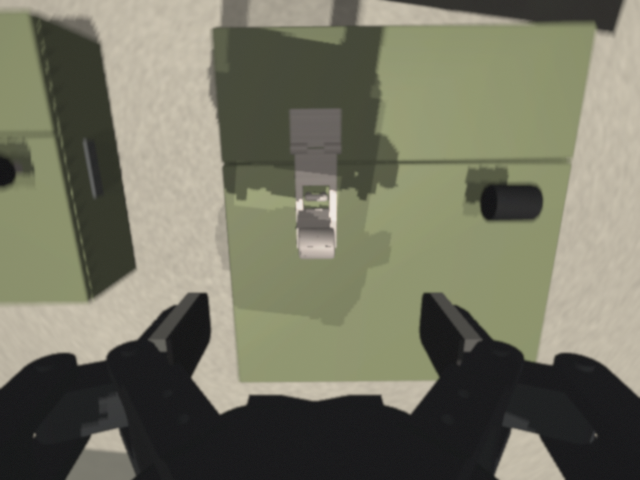

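The wrist view confirms the pose. The hasp grip is at (317,240) against a predicted (314,241), and the other points agree to about 4 px, so I'll shift +2 mm along tool x and descend.

Emit:
play_rows --motion '[[[2, 0, 15], [0, 0, 0]], [[0, 0, 20], [0, 0, 0]], [[0, 0, 20], [0, 0, 0]], [[0, 0, 20], [0, 0, 0]], [[0, 0, 20], [0, 0, 0]], [[0, 0, 12], [0, 0, 0]], [[0, 0, 0], [0, 0, 0]]]'

```text
time_s: 2.8
eef_pos: [587.5, 102.9, 121.6]
ee_rot: [-0.002, 0.66, 0.751, -0.002]
force: [0.3, -0.4, -0.0]
grip_width: 0.994
```

Emit:
play_rows --motion '[[[0, 0, 0], [0, 0, 0]], [[0, 0, 0], [0, 0, 0]], [[0, 0, 0], [0, 0, 0]], [[0, 0, 0], [0, 0, 0]], [[0, 0, 0], [0, 0, 0]], [[0, 0, 0], [0, 0, 0]], [[0, 0, 0], [0, 0, 0]], [[0, 0, 0], [0, 0, 0]], [[0, 0, 0], [0, 0, 0]], [[0, 0, 0], [0, 0, 0]]]' --fingers 10 --squeeze 40

```text
time_s: 3.63
eef_pos: [589.3, 101.9, 125.2]
ee_rot: [0.001, 0.659, 0.752, -0.0]
force: [-0.7, -5.8, 2.8]
grip_width: 0.273
```

```bash
python3 w.py w2
python3 - <<'E'
import numpy as np
P=lambda t:np.array([62*np.cos(t)-30*np.sin(t),30*np.cos(t)+62*np.sin(t)])
a=np.linspace(0,1.9,20);p=np.array([P(t) for t in a]);print(np.diff(p,axis=0).round(1).tolist())
Q=lambda f:np.array([-164*np.cos(f)+38*np.sin(f),164*np.sin(f)+38*np.cos(f)])
a=np.linspace(0,1.2,25);p=np.array([Q(t) for t in a]);print(np.diff(p,axis=0).round(1).tolist())
E
```

```text
3.6333 [589.3 101.9 125.2] [-0.024  0.567  1.405 -0.002  1.168 -1.726] 0.27252202749364 [-0.7 -5.8  2.8]
[[-0.131, 0.991, 0.002], [0.991, 0.131, -0.002], [-0.002, 0.001, -1.0]]
(2, -60, 142) tool [ -1.   -0.6 -16.8] px [310. 315.]
(-24, 70, 139) tool [129.  -26.8 -14. ] px [650. 249.]
(-60, -60, 112) tool [ -1.  -62.7  13.2] px [310. 151.]
(-140, -130, 108) tool [ -71.1 -142.6   17.2] px [125. -66.]
(140, -130, 108) tool [-70.8 137.4  17.6] px [194. 498.]
[[-3.3, 6.0], [-3.9, 5.7], [-4.4, 5.3], [-4.9, 4.8], [-5.4, 4.3], [-5.8, 3.7], [-6.1, 3.1], [-6.4, 2.5], [-6.6, 1.8], [-6.8, 1.2], [-6.9, 0.5], [-6.9, -0.2], [-6.8, -0.9], [-6.7, -1.6], [-6.5, -2.2], [-6.3, -2.9], [-5.9, -3.5], [-5.6, -4.1], [-5.1, -4.6]]
[[2.1, 8.1], [2.5, 8.0], [2.9, 7.9], [3.3, 7.7], [3.7, 7.6], [4.1, 7.4], [4.4, 7.2], [4.8, 6.9], [5.1, 6.7], [5.4, 6.4], [5.8, 6.1], [6.1, 5.8], [6.3, 5.5], [6.6, 5.2], [6.9, 4.9], [7.1, 4.5], [7.3, 4.2], [7.5, 3.8], [7.7, 3.4], [7.9, 3.0], [8.0, 2.6], [8.1, 2.2], [8.2, 1.8], [8.3, 1.4]]
```

View pics/w2.png

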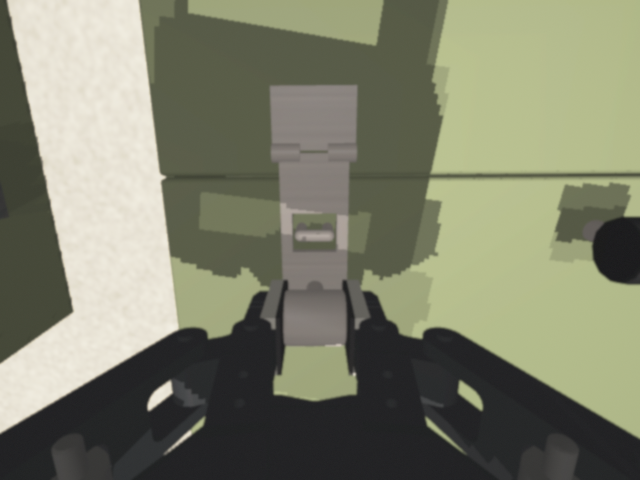

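The grip is pinched cleanly between the pads, opening about 23 mm. Now I'll follow the hasp arc to about 1.9 rad.

Emit:
play_rows --motion '[[[0, -3.3, -6.0], [0, 0, 0]], [[0, -3.9, -5.7], [0, 0, 0]], [[0, -4.4, -5.3], [0, 0, 0]], [[0, -4.9, -4.8], [0, 0, 0]], [[0, -5.4, -4.3], [0, 0, 0]], [[0, -5.8, -3.7], [0, 0, 0]], [[0, -6.1, -3.1], [0, 0, 0]], [[0, -6.4, -2.5], [0, 0, 0]], [[0, -6.6, -1.8], [0, 0, 0]], [[0, -6.8, -1.2], [0, 0, 0]], [[0, -6.9, -0.5], [0, 0, 0]], [[0, -6.9, 0.2], [0, 0, 0]], [[0, -6.8, 0.9], [0, 0, 0]], [[0, -6.7, 1.6], [0, 0, 0]], [[0, -6.5, 2.2], [0, 0, 0]], [[0, -6.3, 2.9], [0, 0, 0]], [[0, -5.9, 3.5], [0, 0, 0]], [[0, -5.6, 4.1], [0, 0, 0]], [[0, -5.1, 4.6], [0, 0, 0]], [[0, 0, 0], [0, 0, 0]]]'

```text
time_s: 5.35
eef_pos: [480.2, 86.8, 144.8]
ee_rot: [0.003, 0.659, 0.752, 0.0]
force: [-2.3, -8.9, 10.5]
grip_width: 0.267
```

```bash
python3 w.py w3|head -3
python3 - <<'E'
from rig import ctrl
import cv2
im=ctrl.capture("side"); cv2.imwrite("pics/s3.png",im[150:400,180:500,::-1].repeat(2,0).repeat(2,1))
E
```

```text
5.35 [480.2  86.8 144.8] [-0.06   0.32   1.729 -0.003  1.088 -1.762] 0.26696983265002566 [-2.3 -8.9 10.5]
[[-0.132, 0.991, 0.004], [0.991, 0.132, -0.003], [-0.004, 0.004, -1.0]]
(2, -60, 142) tool [ -0.4 109.5   3.2] px [312. 485.]
```

View pics/s3.png

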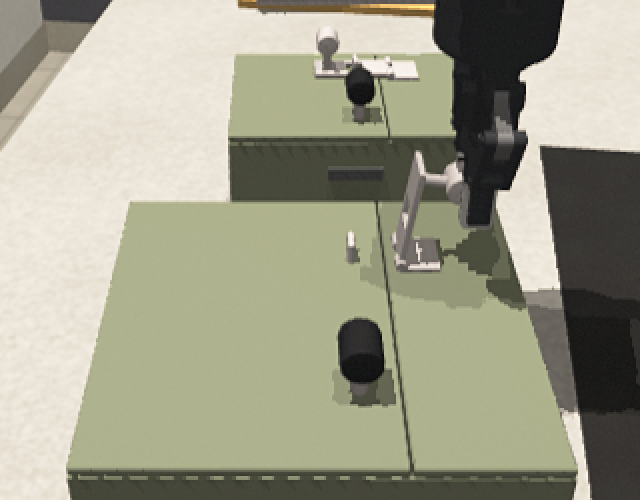

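The hasp is past vertical, leaning over the ledge. I'll release it and then raise.

Emit:
play_rows --motion '[[[0, 0, 0], [0, 0, 0]], [[0, 0, 0], [0, 0, 0]], [[0, 0, 0], [0, 0, 0]], [[0, 0, 0], [0, 0, 0]], [[0, 0, 0], [0, 0, 0]], [[0, 0, 0], [0, 0, 0]], [[0, 0, 0], [0, 0, 0]], [[0, 0, 0], [0, 0, 0]], [[0, 0, -10], [0, 0, 0]], [[0, 0, -20], [0, 0, 0]], [[0, 0, -25], [0, 0, 0]], [[0, 0, -25], [0, 0, 0]], [[0, 0, -5], [0, 0, 0]]]' --fingers 85

```text
time_s: 6.53
eef_pos: [480.8, 88.3, 232.8]
ee_rot: [0.003, 0.659, 0.752, 0.002]
force: [1.0, 1.3, 0.2]
grip_width: 0.995
```

```bash
python3 w.py w4
```

```text
6.5333 [480.8  88.3 232.8] [-0.059  0.228  1.605  0.     1.302 -1.762] 0.9950367937617971 [1.  1.3 0.2]
[[-0.132, 0.991, 0.007], [0.991, 0.132, -0.0], [-0.001, 0.007, -1.0]]
(2, -60, 142) tool [ -1.8 108.1  91.5] px [311. 376.]
(-24, 70, 139) tool [128.2  82.   94.2] px [482. 344.]
(-60, -60, 112) tool [ -1.8  45.9 121.1] px [311. 286.]
(-140, -130, 108) tool [-71.8 -34.1 124.6] px [218. 185.]
(140, -130, 108) tool [-71.7 245.9 126.5] px [240. 474.]
```

View pics/w4.png

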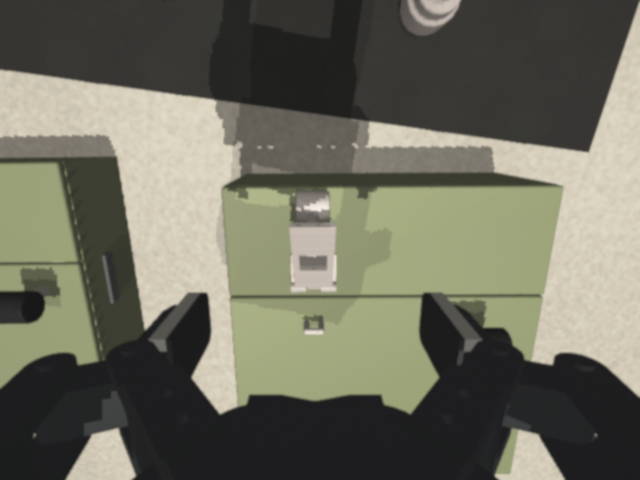

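The hasp is lying back on the ledge, with its grip at (311,206) and the pin at (313,288). The staple is bare at (313,325). Next is the lid grip.

Emit:
play_rows --motion '[[[16, 10, 0], [0, 0, 0]], [[26, 16, 0], [0, 0, 0]], [[26, 16, 0], [0, 0, 0]], [[26, 16, 0], [0, 0, 0]], [[26, 16, 0], [0, 0, 0]], [[10, 8, 0], [0, 0, 0]], [[0, 0, 10], [0, 0, 0]], [[0, 0, 20], [0, 0, 0]], [[0, 0, 20], [0, 0, 0]], [[0, 0, 20], [0, 0, 0]], [[0, 0, 20], [0, 0, 0]], [[0, 0, 14], [0, 0, 0]], [[0, 0, 6], [0, 0, 0]], [[0, 0, 0], [0, 0, 0]]]'

```text
time_s: 7.75
eef_pos: [542.5, 227.1, 116.3]
ee_rot: [-0.001, 0.659, 0.752, -0.002]
force: [-0.3, -0.9, -0.1]
grip_width: 0.993
```

Emit:
play_rows --motion '[[[0, 0, 0], [0, 0, 0]], [[0, 0, 0], [0, 0, 0]], [[0, 0, 0], [0, 0, 0]], [[0, 0, 0], [0, 0, 0]], [[0, 0, 0], [0, 0, 0]], [[0, 0, 0], [0, 0, 0]], [[0, 0, 0], [0, 0, 0]], [[0, 0, 0], [0, 0, 0]], [[0, 0, 0], [0, 0, 0]], [[0, 0, 0], [0, 0, 0]]]' --fingers 15 --squeeze 70

```text
time_s: 8.58
eef_pos: [544.0, 226.7, 119.2]
ee_rot: [0.001, 0.659, 0.752, -0.001]
force: [-2.3, -8.1, 5.4]
grip_width: 0.34
```

```bash
python3 w.py w5
```

```text
8.5833 [544.  226.7 119.2] [ 0.197  0.556  1.44  -0.003  1.145 -1.505] 0.3397970630511701 [-2.3 -8.1  5.4]
[[-0.132, 0.991, 0.001], [0.991, 0.132, -0.002], [-0.002, 0.001, -1.0]]
(2, -60, 142) tool [-130.8   27.8  -22.5] px [-15. 386.]
(-24, 70, 139) tool [ -0.8   1.8 -19.8] px [310. 324.]
(-60, -60, 112) tool [-130.8  -34.2    7.5] px [ 12. 219.]
(-140, -130, 108) tool [-200.8 -114.2   11.6] px [-208.   14.]
(140, -130, 108) tool [-200.7  165.8   11.8] px [-22. 544.]
```

View pics/w5.png

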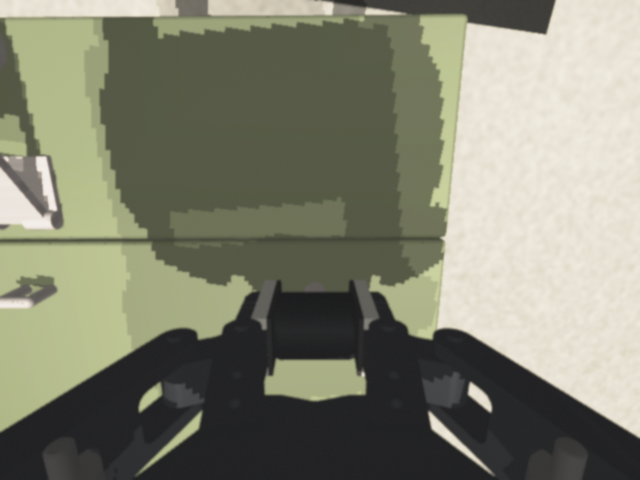

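The lid grip is pinched, opening about 29 mm for the 30 mm grip. Now I'll follow the lid arc.

Emit:
play_rows --motion '[[[0, 2.1, -8.1], [0, 0, 0]], [[0, 2.5, -8.0], [0, 0, 0]], [[0, 2.9, -7.9], [0, 0, 0]], [[0, 3.3, -7.7], [0, 0, 0]], [[0, 3.7, -7.6], [0, 0, 0]], [[0, 4.1, -7.4], [0, 0, 0]], [[0, 4.4, -7.2], [0, 0, 0]], [[0, 4.8, -6.9], [0, 0, 0]], [[0, 5.1, -6.7], [0, 0, 0]], [[0, 5.4, -6.4], [0, 0, 0]], [[0, 5.8, -6.1], [0, 0, 0]], [[0, 6.1, -5.8], [0, 0, 0]], [[0, 6.3, -5.5], [0, 0, 0]], [[0, 6.6, -5.2], [0, 0, 0]], [[0, 6.9, -4.9], [0, 0, 0]], [[0, 7.1, -4.5], [0, 0, 0]], [[0, 7.3, -4.2], [0, 0, 0]], [[0, 0, 0], [0, 0, 0]]]'

```text
time_s: 10.13
eef_pos: [626.9, 238.2, 227.6]
ee_rot: [-0.001, 0.659, 0.752, -0.002]
force: [-3.2, -5.7, -0.7]
grip_width: 0.336
```

Run:
```python
from h import *
s,R=pose(); print(s["joints"].round(3),s["wrist_torque"])
q=T([578.9,160,.1327],(-24,70,139)); d=s["eef_pos"]+19*R.as_matrix()[:,2]*-1-q
c,sn=np.cos(.1327),np.sin(.1327); dx=d[0]*c+d[1]*sn; dz=d[2]; print(dx,dz)
print("phi",np.arctan2(38+dz,164-dx)-np.arctan2(38,164),"r",np.hypot(38+dz,164-dx))
```

```text
[ 1.890e-01  6.560e-01  9.830e-01 -1.000e-03  1.507e+00 -1.513e+00] [-0.89211637  1.14192111  0.16527428]
82.02169497423623 107.57777810965104
phi 0.830243841461912 r 167.0728343395178
```

Emit:
play_rows --motion '[[[0, 7.5, -3.8], [0, 0, 0]], [[0, 7.7, -3.4], [0, 0, 0]], [[0, 7.9, -3.0], [0, 0, 0]], [[0, 8.0, -2.6], [0, 0, 0]], [[0, 8.1, -2.2], [0, 0, 0]], [[0, 8.2, -1.8], [0, 0, 0]], [[0, 8.3, -1.4], [0, 0, 0]], [[0, 8.4, -1.0], [0, 0, 0]], [[0, 0, 0], [0, 0, 0]], [[0, 0, 0], [0, 0, 0]]]'

```text
time_s: 10.97
eef_pos: [690.7, 247.0, 247.1]
ee_rot: [-0.0, 0.659, 0.752, -0.001]
force: [-1.8, -4.6, -1.0]
grip_width: 0.332
```

Run:
```python
from h import *
import cv2
s,R=pose(); print(s["joints"].round(3),s["wrist_torque"])
q=T([578.9,160,.1327],(-24,70,139)); d=s["eef_pos"]+19*R.as_matrix()[:,2]*-1-q
c,sn=np.cos(.1327),np.sin(.1327); dx=d[0]*c+d[1]*sn; dz=d[2]; print(dx,dz)
print("phi",np.arctan2(38+dz,164-dx)-np.arctan2(38,164),"r",np.hypot(38+dz,164-dx))
im=ctrl.capture("side"); cv2.imwrite("pics/s6.png",im[:,:,::-1])
```

```text
[ 1.850e-01  8.350e-01  6.220e-01 -1.000e-03  1.687e+00 -1.518e+00] [-0.67855813  0.86235774  0.20272029]
146.3270221335296 127.14753999309585
phi 1.2364994550719717 r 166.09046966168754
```

View pics/s6.png

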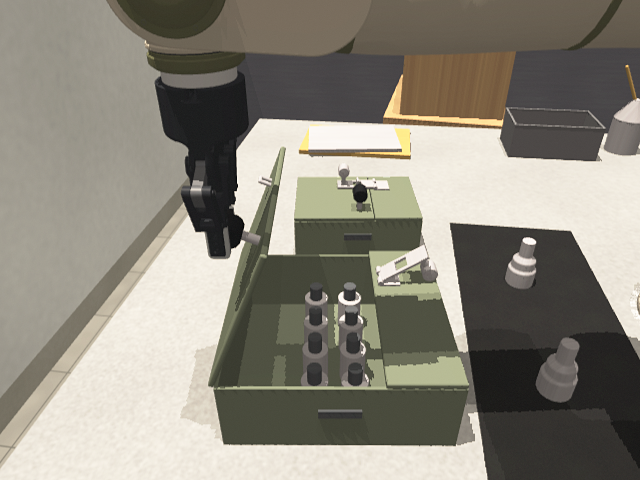

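The lid stands at about 1.24 rad and the hasp lies over the ledge at (405,265). I'll release and lift straight up.

Emit:
play_rows --motion '[[[0, 0, 0], [0, 0, 0]], [[0, 0, 0], [0, 0, 0]], [[0, 0, 0], [0, 0, 0]], [[0, 0, 0], [0, 0, 0]], [[0, 0, 0], [0, 0, 0]], [[0, 0, 0], [0, 0, 0]], [[0, 0, 0], [0, 0, 0]], [[0, 0, 0], [0, 0, 0]], [[0, 0, -6], [0, 0, 0]], [[0, 0, -10], [0, 0, 0]], [[0, 0, -10], [0, 0, 0]], [[0, 0, -10], [0, 0, 0]], [[0, 0, -10], [0, 0, 0]], [[0, 0, -8], [0, 0, 0]], [[0, 0, 0], [0, 0, 0]], [[0, 0, 0], [0, 0, 0]], [[0, 0, 0], [0, 0, 0]]]' --fingers 85

```text
time_s: 12.43
eef_pos: [690.8, 247.6, 300.8]
ee_rot: [-0.0, 0.659, 0.752, -0.0]
force: [-0.4, 0.3, -1.0]
grip_width: 0.996
```

Run:
```python
from h import *
import cv2
im=ctrl.capture("side"); cv2.imwrite("pics/s7.png",im[:,:,::-1])
s=ctrl.sense(); print(s["force"],s["wrist_torque"],s["dq"].round(3))
```

```text
[-0.44047447  0.2003878   0.17057474] [-0.00047161  0.01385624 -0.01308618] [ 0.     0.    -0.001 -0.002  0.002 -0.001]
```

View pics/s7.png

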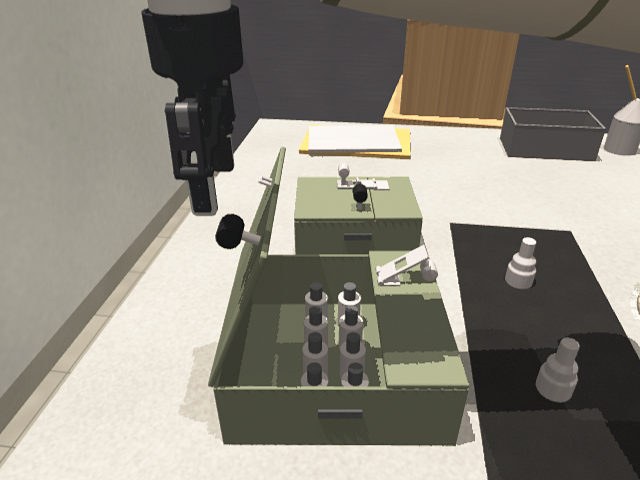

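The lid has stayed where it was left (edge at (282,150), same as before), the hasp is still back at (405,265), and the gripper is clear. I'm handing in.

```bash
python3 -c "
from rig import ctrl
print(ctrl.finish_job())"
```

```text
the job is handed in; nothing more can be done
None
```

The larger chest's hasp is lying back over the front ledge and its lid is standing open by itself. I handed the job in at about 12.5 s on the robot's clock; it gave no verdict.

- **Hasp:** I pinched its grip on the flat ends, swung it to about 1.9 rad and let go, and it fell back onto the ledge. The wrist picture showed it there, with the lid still shut, before I touched the lid.
- **Lid:** I pinched its grip, followed the hinge arc to about 1.24 rad (71°, worked out from the tool position), released it and lifted straight up.
- **Last checks:** in the final side picture the lid had not moved after release, the hasp still lay over the ledge, and the gripper was clear. Force readings on the tool were near zero. The smaller chest was never approached.
- **Disagreements:** the wrist picture was about 4 px (2–3 mm) off my fitted chest pose, so I corrected for it before the first grasp. One hand-picked chest corner in the side picture was 8 px off the fit, which was robust enough to ignore it. No check failed.

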